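Switch the breakfast buffet to lunch

ROBOT

A 7-joint arm with a two-finger parallel gripper is mounted at the origin on the work surface. World frame = base frame: x ahead of the robot, y to its left, z up, the work surface at z = 0. Lengths are in m, angles in rad, forces in N, time in s.
With the tool pointing down it reaches from about 0.4 to 0.85 m from the base axis. Payload 10.4 kg.
Tool frame: the origin (TCP) lies midway between the tips of the shut fingers; the grasp point (between the pads) lies 19 mm behind it (tcp_to_grasp is the distance from the TCP to the grasp point, in m); z points along the fingers, y is the line along which they close (so a half turn about z gives the same grasp; the last joint's range is limited). The gripper opens to 85 mm and grips with 20 to 120 N. Pads are 22 mm wide; open, the fingers measure 114 mm over their backs; the gripper's body (76 mm by 85 mm) begins 54 mm behind the grasp point. The pads swing forward as they close: fully open they stand 13 mm farther back than shut.
Start: joints at [-1.24, 0.332, -0.065, 1.46, 0.022, 1.35, -0.088], TCP at [0.217, 0.586, 0.197] pointing down, gripper open.
Joint ranges: [-2.6, 2.6], [-0.5, 2.12], [-1.47, 1.34], [0.16, 2.42], [-1.27, 4.41], [0.06, 2.06], [-2.6, 2.6]. Speed limits (rad/s): [2.22, 2.22, 2.79, 2.79, 3.14, 3.14, 3.14].

INTERFACE

Orientations are given as a unit quaternion [w, x, y, z].
In Python, from workcell import read_state, capture, finish_job, look_for, tcp_to_grasp gives the robot as it stands. The module is installed in compiled form; this text tells all that it offers.
- The arm moves only by the tool servo_tool, never from a script. Its argument "steps" is a list of rows, each an object with "fingers": the opening, from -1 (shut) to 1 (fully open), so that 0 is half open; "travel": the shift along the world's x, y, z as a fraction of full scale, a list of three; "turn": the turn, a rotation vector about the world's x, y, z as a fraction of full scale, a list of three. In form: [{"fingers": fingers, "travel": [x, y, z], "turn": [wx, wy, wz]}, ...]. A call has 1 to 10 rows; each row shifts and turns the commanded pose from where the row before left it; what a row does not reach is not made up. Full scale, the value 1, is 0.05 m for a shift and 0.08 rad for a turn. A row lasts 1/10 s, in which the tool goes at most 50 mm and 8.59 degrees, less where a joint would pass 70% of its speed; a pose out of reach is approached as far as the arm can. A call with a number of a shift or a turn outside -1 to 1 is refused whole. A call with a gripper value outside its range is refused whole. The fingers move at their own pace and stop on an object; "newtons" is the grip in N (left out, the last holds). Time passes only in rows, so rows that do not move let the fingers close. It gives the time, the measured TCP pose, the force, the opening and the grip force at its end, in the units of the state.
- read_state(): the state, without advancing time (a new reading comes with each control period).
- capture(name): name is "scene" or "top" or "wrist"; returns a dict with "image" (480x640x3 uint8, red, green, blue), "K" (3x3 intrinsics, pixels), "D" ([k1, k2, p1, p2, k3] as OpenCV has them; the pictures are not rectified), "T" (4x4, takes a point from camera to world coordinates). Camera axes: x right, y up, looking along -z (the intrinsics and any distortion apply to the point x, -y, -z); pixel columns grow to the right and rows downward; lengths in m; the calibration is good to about 2 mm. A picture is of the moment at which its call begins. There is no depth.
- finish_job(): hands the job in; it is judged then, once.
Trained networks look in a picture, given as the dict that the camera call returned (one of the last four; its "shot" number tells which), for a name from the list of things; names that differ only in an ending like _2 or _b are one class to them, and where a whole thing is asked for, a point or a joint stands for the part that bears it (a point fixed in the world has none). Each returns a list of dicts, best first, with "score" (0 to 1); they miss things now and then, are a little off and sometimes report something else, mostly with a low value. They report only what shows in the picture. A call takes as long as a camera call.
- look_for(picture, name): "centre" ([x, y, z] in m, in the coordinates of the camera as it stood for that picture, good to about 4 mm: the middle of the surface that is visible of it).
The state is a dict: "time": time; "joints": joint angles; "qvel": joint speeds; "joint_efforts": joint torques, N m; "position": TCP position; "tool_rot": TCP orientation; "ft_force": force on the tool from outside, world axes, zero at the start; "wrist_torque": the same for the moment, N m; "width": finger opening in m; "gripper_force": force on a finger pad.
Only numpy, scipy, OpenCV 4.12 (cv2) and the standard library are available. Lean on these libraries where they do the work, as an engineer would, in place of code of your own. Each camera call takes 0.05 s, during which the arm holds its last target. There are 200 camera calls.

TASK

Change the buffet over to lunch: first turn the uppermost leaf of the ring-bound menu right over the rings so that it lies flat with its other face up, holding it all the way down rather than letting it drop, and leave the leaf beneath it lying. Then start the food warmer by pressing its keys fully down one at a time: the round key, then the square key, then the long bar key; do not press the cross-shaped key, and leave the tableware standing where it is.

Things in the scene. Friction and masses are not known exactly. Their poses are not given: they have to be found in the camera images.
- menu: Ring-bound menu lying open on the table, fixed: black cover 170 (x) x 212 (y) x 4 mm, a page block on each side (80 to 84 mm wide; top 28 mm above the table on the -y side, 33 mm on the +y side), three 36 mm steel rings on the spine (top 52 mm up). Origin: centre of the underside, on the table. x runs along the spine; leaves turn from the -y side over to the +y side.
- menu_hinge (a point): Middle of the line, parallel to the menu's x axis, about which the leaves turn: 36 mm straight above the menu's origin.
- leaf_top (a joint): Angle of the uppermost stiff leaf about the rings, rad: 0 = flat on the menu's -y pages, 1.57 = upright, 3.14 = turned right over, flat on the +y pages. Swings freely with slight friction; weighs about 70 g and falls to either side when let go. White 3 mm plate, 156 mm along the spine, from 13 to 93 mm from the hinge line, then a tab 12 mm wide, 4 mm thick.
- leaf_top_grip (a point): Centre of the round steel cross bar at the end of the uppermost leaf's tab, 125 mm from the hinge line. Bar 10 mm thick, 28 mm long, parallel to the spine, at menu x = -35 mm. Pinched on its two flat ends it turns between the fingers. It starts at menu (-35, -125, 36) mm, past the cover's edge, with open table below.
- leaf_lower (a joint): Angle of the leaf lying under the uppermost one, same meaning; it must stay at 0.
- leaf_lower_grip (a point): Centre of the same kind of bar on the lower leaf, at menu (35, -125, 31.5) mm; not to be lifted.
- warmer: Countertop food warmer, fixed, 230 mm wide (y). Origin on the table straight below the middle of the key row. Key panel sloped 35 degrees, facing -x and up: outward normal (-0.574, 0, 0.819) here; 150 mm along the slope, key row on it at x 0, z 80 mm; lower edge x -61, z 37; upper edge x 61, z 123 mm. Behind: steel deck 110 mm high, x 60 to 270 mm, two lidded dishes to 175 mm.
- guard_edge (a point): Middle of the front edge of the warmer's clear guard shelf, 230 mm wide, from 277 to 289 mm above the table, warmer x -26 to 170 mm, on two posts at x 130, y +-107 mm. It overhangs the keys, so they are reached from the -x side with the tool tilted about like the panel's normal.
- key_round_top (a point): Centre of the top face of the round key, 24 mm diameter; it stands 12 mm out of the panel and moves straight into it (along the panel's normal). The four dark keys stand in one row along the warmer's y, 46 mm apart, in any order.
- key_square_top (a point): Centre of the top face of the square key, 22 x 22 mm; it stands 12 mm out of the panel and moves straight into it (along the panel's normal). The four dark keys stand in one row along the warmer's y, 46 mm apart, in any order.
- key_bar_top (a point): Centre of the top face of the long bar key, 36 mm up the slope, 11 mm wide; it stands 12 mm out of the panel and moves straight into it (along the panel's normal). The four dark keys stand in one row along the warmer's y, 46 mm apart, in any order.
- key_cross_top (a point): Centre of the top face of the cross-shaped key, 26 mm, two 8 mm arms (not to be pressed); it stands 12 mm out of the panel and moves straight into it (along the panel's normal). The four dark keys stand in one row along the warmer's y, 46 mm apart, in any order.
- key_round (a joint): How far this key is pressed, m: 0 = up, 0.006 = fully down; springs back. About 1.2 N starts it, 4.8 N has it fully down.
- key_square (a joint): How far this key is pressed, m: 0 = up, 0.006 = fully down; springs back. About 1.2 N starts it, 4.8 N has it fully down.
- key_bar (a joint): How far this key is pressed, m: 0 = up, 0.006 = fully down; springs back. About 1.2 N starts it, 4.8 N has it fully down.
- key_cross (a joint): How far this key is pressed, m: 0 = up, 0.006 = fully down; springs back. About 1.2 N starts it, 4.8 N has it fully down.
- pepper_mill: Dark wooden mill, 165 mm tall, 48 mm across; stands beyond the menu. Origin: centre of its underside (so for all of these).
- jam_jar: Small jam jar, 54 mm across, 55 mm tall, right of the menu, beside the lower leaf's bar.
- mug: Black mug, 76 mm across, 90 mm tall, handle on its +y side, by the left far corner of the menu.
- egg_cup: White egg cup, 46 mm across, 60 mm tall, left of the menu.
- salt_shaker: Steel shaker, 40 mm across, 75 mm tall, in front of the warmer.
- sugar_bowl: White bowl, 84 mm across, 50 mm tall, right front.
- spoon: Steel teaspoon, 140 mm, lying on the table left of the menu, nearer the robot.

How it is judged:
On the way, in this order (a step that is already met when the one before it is completed fails the run):
1. the uppermost leaf lies flat, turned right over (value of joint leaf_top above 3.04 rad), for 0.2 s.
2. the round key is pressed fully down (value of joint key_round above 0.0045 m), for 0.05 s.
3. the square key is pressed fully down (value of joint key_square above 0.0045 m), for 0.05 s.
4. the long bar key is pressed fully down (value of joint key_bar above 0.0045 m), for 0.05 s.
At the end, for the whole second after the job is handed in: The uppermost leaf lies turned over, flat within 0.1 rad and at rest; the lower leaf lies flat within 0.06 rad; all four keys are back up (within 1.5 mm) (value of joint leaf_top above 3.04 rad and value of joint leaf_lower below 0.06 rad and value of joint each of key_round, key_square, key_bar, key_cross below 0.0015 m and velocity of joint leaf_top below 0.1 rad/s); the robot touches nothing.
It fails at once if the leaf dropped or flung down (falling faster than 5 rad/s) (velocity of joint leaf_top above 5 rad/s).
It fails at once if the lower leaf lifted by more than 0.3 rad (value of joint leaf_lower above 0.3 rad).
It fails at once if a key pressed (3 mm or more) before the leaf is turned over (value of joint leaf_top below 3 rad and value of joint any of key_round, key_square, key_bar, key_cross above 0.003 m).
It fails at once if the cross-shaped key pressed, or two keys at once (3 mm or more) (value of joint key_cross above 0.003 m or value of joint each of key_round, key_square above 0.003 m or value of joint each of key_square, key_bar above 0.003 m or value of joint each of key_round, key_bar above 0.003 m).
It fails at once if tableware pushed more than 3 cm or tipped over (distance of any of pepper_mill, jam_jar, mug, egg_cup, salt_shaker, sugar_bowl, spoon from where it was at the start of the episode above 0.03 m or angle between any of pepper_mill, jam_jar, mug, egg_cup, salt_shaker, sugar_bowl's own z axis and vertical above 0.5 rad).
It also fails if it takes over 64 s, if anything falls off the work surface, if the arm or the gripper's body presses on something with over 40 N, if the wrist force passes 120 N, or if a joint passes its speed limit or range.

## Working session

There is one attempt and no reset: what is moved stays moved. The work goes in short steps, Python scripts to look and compute and a tool call to move; the robot and the scene stay as the last step left them, time stands still between calls to the robot, and variables do not carry over. Pictures are saved under pics/ and viewed, at most 10 in all, crops included, and the job is handed in when it is done.

Besides the shell and the picture viewer there is one more tool, called after "Request:" as name(argument=value, ...), one argument or row to a line, values as JSON. servo_tool: Moves the arm, as the interface text tells. Its arguments: {"type":"object","properties":{"steps":{"type":"array","items":{"type":"object","properties":{"fingers":{"type":"number"},"travel":{"type":"array","items":{"type":"number","minimum":-1,"maximum":1}},"turn":{"type":"array","items":{"type":"number","minimum":-1,"maximum":1}}}}},"newtons":{"type":"number"}},"required":["steps"]}

```bash
mkdir -p pics
cat > h.py <<'E'
import numpy as np, cv2
from workcell import *
def world(c,p): return (c["T"]@np.r_[p,1])[:3]
def save(c,n): cv2.imwrite(f"pics/{n}.png",c["image"][:,:,::-1])
def ray(c,u,v):
    q=cv2.undistortPoints(np.array([[[u,v]]],float),c["K"],np.array(c["D"],float))[0,0]
    d=c["T"][:3,:3]@np.array([q[0],-q[1],-1]); return c["T"][:3,3],d
def onz(c,u,v,z):
    o,d=ray(c,u,v); return o+d*(z-o[2])/d[2]
def proj(c,P):
    X=np.linalg.inv(c["T"])@np.r_[P,1]; X=np.array([X[0],-X[1],-X[2]])
    return cv2.projectPoints(X.reshape(1,1,3),np.zeros(3),np.zeros(3),c["K"],np.array(c["D"],float))[0][0,0]
E
python3 - <<'E'
from h import *
s=read_state();print({k:np.round(v,3) for k,v in s.items()},tcp_to_grasp)
for n in("scene","top"):
    c=capture(n);save(c,n+"0")
    for k in "menu leaf_top_grip leaf_lower_grip warmer guard_edge key_round_top key_square_top key_bar_top key_cross_top pepper_mill jam_jar mug egg_cup salt_shaker sugar_bowl spoon".split():
        try:
            r=look_for(c,k)
            print(n,k,[(round(x["score"],2),np.round(world(c,x["centre"]),3).tolist()) for x in r[:2]])
        except Exception as e: print(n,k,repr(e)[:80])
E
```

```text
{'time': np.float64(0.0), 'joints': array([-1.24 ,  0.333, -0.065,  1.461,  0.022,  1.35 , -0.088]), 'qvel': array([-0.   , -0.001, -0.001,  0.001, -0.001,  0.   ,  0.   ]), 'joint_efforts': array([-1.0000e-03, -6.2545e+01,  4.9000e-02, -3.9159e+01,  1.6000e-02,
        1.0000e-02, -0.0000e+00]), 'position': array([0.216, 0.586, 0.196]), 'tool_rot': array([-0.   ,  0.176,  0.984, -0.001]), 'ft_force': array([-1.301, -0.375,  0.622]), 'wrist_torque': array([-0.007, -0.004,  0.049]), 'gripper_force': np.float64(0.0), 'width': np.float64(0.085)} 0.0187
scene menu [(0.7, [0.534, 0.122, 0.037]), (0.48, [0.513, -0.266, 0.087])]
scene leaf_top_grip [(0.87, [0.535, 0.054, 0.04])]
scene leaf_lower_grip [(0.68, [0.568, -0.002, 0.036])]
scene warmer [(0.76, [0.603, -0.281, 0.144])]
scene guard_edge [(0.71, [0.53, 0.053, 0.043]), (0.6, [0.607, -0.282, 0.146])]
scene key_round_top [(0.36, [0.566, -0.002, 0.034]), (0.26, [0.475, -0.347, 0.089])]
scene key_square_top []
scene key_bar_top [(0.62, [0.474, -0.345, 0.087])]
scene key_cross_top []
scene pepper_mill [(0.93, [0.669, 0.077, 0.107]), (0.62,
[... 611 characters left out ...]
6])]
top guard_edge [(0.67, [0.493, -0.314, 0.089]), (0.65, [0.545, -0.306, 0.283])]
top key_round_top []
top key_square_top []
top key_bar_top [(0.44, [0.477, -0.355, 0.092]), (0.43, [0.568, -0.009, 0.031])]
top key_cross_top []
top pepper_mill [(0.77, [0.652, 0.061, 0.11]), (0.59, [0.492, -0.312, 0.087])]
top jam_jar [(0.71, [0.575, -0.066, 0.058])]
top mug [(0.8, [0.667, 0.236, 0.049]), (0.75, [0.508, -0.267, 0.094])]
top egg_cup [(0.7, [0.53, 0.309, 0.008]), (0.48, [0.579, -0.067, 0.058])]
top salt_shaker [(0.73, [0.358, -0.239, 0.049])]
top sugar_bowl [(0.81, [0.296, -0.353, 0.025]), (0.62, [0.561, -0.011, 0.034])]
top spoon [(0.6, [0.338, 0.335, 0.007]), (0.27, [0.545, -0.309, 0.283])]
```

View pics/top0.png

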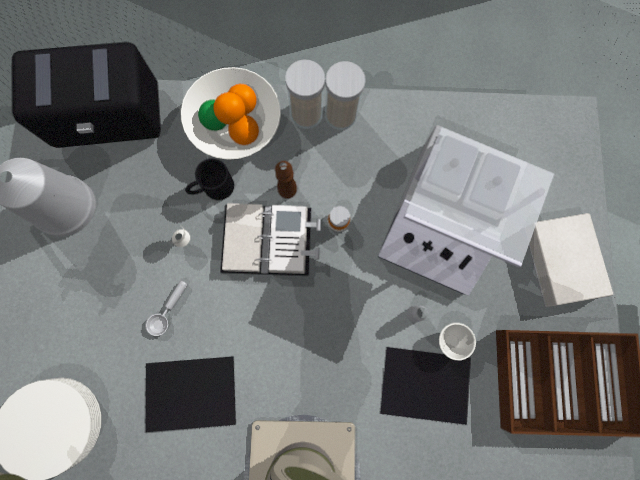

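View pics/scene0.png

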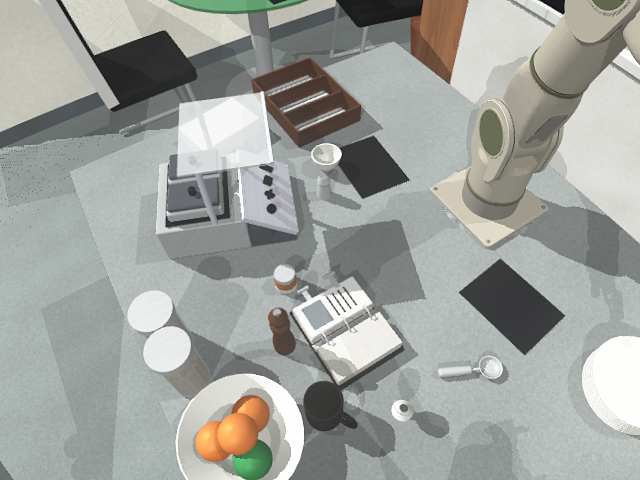

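The scene shows the menu roughly aligned with the world axes. The top leaf's bar is near top-image (316,252), the lower leaf's near (318,224). Keys run, left to right in the image, round (409,238), cross (428,246), square (446,254) and bar (465,262). I'll zoom in to measure.

Run:
```python
from h import *
c=capture("top");im=c["image"][:,:,::-1]
a=cv2.resize(im[190:290,210:360],None,fx=5.3,fy=5.3,interpolation=cv2.INTER_CUBIC)
cv2.imwrite("pics/m1.png",a[:530,:795])
b=cv2.resize(im[200:300,375:525],None,fx=5.3,fy=5.3,interpolation=cv2.INTER_CUBIC)
cv2.imwrite("pics/w1.png",b[:530,:795])
print(np.round(c["T"],3),c["K"],c["D"])
```

```text
[[ 0.025  0.98  -0.197  0.309]
 [-0.999  0.031  0.027 -0.015]
 [ 0.032  0.196  0.98   1.106]
 [ 0.     0.     0.     1.   ]] [[459.22985407   0.         327.86711513]
 [  0.         459.22985407 242.12420532]
 [  0.           0.           1.        ]] [0.01660062 0.         0.         0.         0.        ]
```

View pics/m1.png

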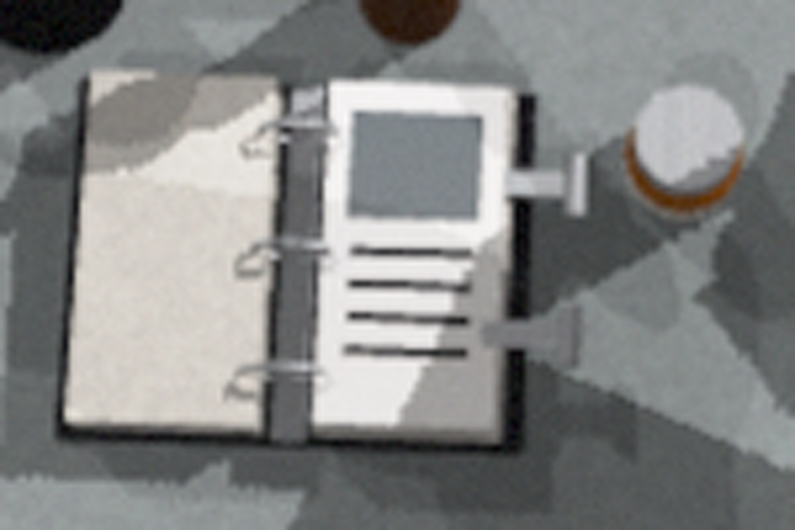

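View pics/w1.png

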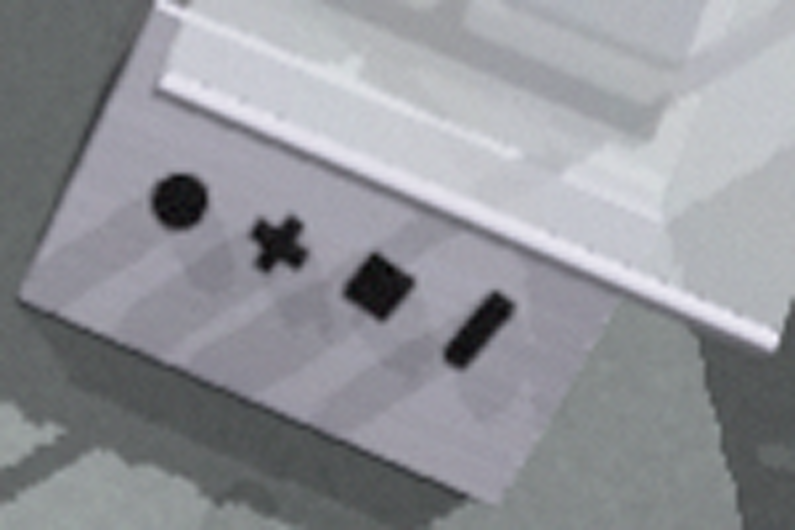

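```bash
cat > fit.py <<'E'
from h import *
from scipy.optimize import least_squares
def fit(c,pts,uv,x0):
    pts=np.array(pts,float)/1000; uv=np.array(uv,float)
    def W(p,P): C,S=np.cos(p[2]),np.sin(p[2]); return np.array([p[0]+C*P[0]-S*P[1],p[1]+S*P[0]+C*P[1],P[2]])
    f=lambda p:np.concatenate([proj(c,W(p,P))-q for P,q in zip(pts,uv)])
    r=least_squares(f,x0,loss="soft_l1",x_scale=[.01,.01,.01]); print("pose",np.round(r.x,4),"res px",np.round(r.fun.reshape(-1,2),1).tolist())
    return r.x,W
E
cat > t.py <<'E'
from fit import *
c=capture("top")
un=lambda L,o:(np.array(L)+.5)/5.3-.5+np.array(o)
m,W=fit(c,[(-35,-125,40),(35,-125,35),(78,-13,37),(78,-93,37),(-78,-93,37),(-78,-13,37),(-85,106,4),(-85,-106,4)],
 un([(571,335),(577,184),(330,82),(515,88),(502,432),(312,428),(60,432),(520,447)],(210,190)),[.5,.1,0])
for n,P in dict(bar=(-35,-125,36),lower=(35,-125,31.5),hinge=(0,0,36)).items(): print(n,np.round(W(m,np.array(P)/1000),4))
ks=[(-6.9,69-46*i,89.8) for i in range(4)]
w,W=fit(c,ks,un([(180,201),(278,243),(379,287),(479,330)],(375,200)),[.49,-.3,-.4])
for k in ks: print(np.round(W(w,np.array(k)/1000),4))
print("guard",W(w,np.array([-.026,0,.283])))
E
python3 t.py
```

```text
pose [ 0.5326  0.1043 -0.0113] res px [[0.1, -0.0], [0.2, 0.1], [0.9, -0.3], [-0.7, 0.0], [-1.2, -0.6], [0.3, -1.2], [-0.8, 0.9], [0.9, 1.5]]
bar [ 0.4962 -0.0203  0.036 ]
lower [ 0.5662 -0.021   0.0315]
hinge [0.5326 0.1043 0.036 ]
pose [ 0.5093 -0.2921 -0.3891] res px [[-0.1, -0.1], [0.1, 0.1], [-0.1, -0.1], [0.0, 0.0]]
[ 0.5291 -0.2257  0.0898]
[ 0.5116 -0.2682  0.0898]
[ 0.4942 -0.3108  0.0898]
[ 0.4767 -0.3534  0.0898]
guard [ 0.48524067 -0.28226651  0.283     ]
```

Keys from the robot's left are round, cross, square, bar. The menu's yaw is about 0, so I'll move above the bar with the tool's y along the spine.

Request:
servo_tool(
  newtons=30,
  steps=[
    {"fingers":0.1,"travel":[0.35,-0.758,0],"turn":[0,0,-0.96]},
    {"fingers":0.1,"travel":[0.35,-0.758,0],"turn":[0,0,-0.96]},
    {"fingers":0.1,"travel":[0.35,-0.758,0],"turn":[0,0,-0.96]},
    {"fingers":0.1,"travel":[0.35,-0.758,0],"turn":[0,0,-0.96]},
    {"fingers":0.1,"travel":[0.35,-0.758,0],"turn":[0,0,-0.96]},
    {"fingers":0.1,"travel":[0.35,-0.758,0],"turn":[0,0,-0.96]},
    {"fingers":0.1,"travel":[0.35,-0.758,0],"turn":[0,0,-0.96]},
    {"fingers":0.1,"travel":[0.35,-0.758,0],"turn":[0,0,-0.96]},
    {"fingers":0.1,"travel":[0.35,-0.758,0],"turn":[0,0,-0.96]},
    {"fingers":0.1,"travel":[0.35,-0.758,0],"turn":[0,0,-0.96]},
  ],
)

```text
time: 2.8
position: [0.392, 0.2057, 0.197]
tool_rot: [0.0, 0.533, 0.846, 0.001]
ft_force: [0.9, 1.0, -0.6]
width: 0.0469
gripper_force: 0.0
```

Request:
servo_tool(
  steps=[
    {"fingers":0.1,"travel":[0.35,-0.758,0],"turn":[0,0,-0.96]},
    {"fingers":0.1,"travel":[0.35,-0.758,0],"turn":[0,0,-0.96]},
    {"fingers":0.1,"travel":[0.35,-0.758,0],"turn":[0,0,-0.96]},
    {"fingers":0.1,"travel":[0.35,-0.758,0],"turn":[0,0,-0.96]},
    {"fingers":0.1,"travel":[0.35,-0.758,0],"turn":[0,0,-0.96]},
    {"fingers":0.1,"travel":[0.35,-0.758,0],"turn":[0,0,-0.96]},
    {"fingers":0.1},
    {"fingers":0.1},
  ],
)

```text
schema error: expected keys fingers, travel, turn
```

Run:
```python
from h import *
from scipy.spatial.transform import Rotation as R
s=read_state();q=s["tool_rot"];print(s["time"],s["position"],s["joints"],s["width"]);print(np.round(R.from_quat(np.roll(q,-1)).as_matrix(),3))
c=capture("wrist");save(c,"wr1");print(np.round(c["T"],3))
for n in("leaf_top_grip","leaf_lower_grip"):
    for x in look_for(c,n)[:2]:print(n,x["score"],world(c,x["centre"]))
print(proj(c,[.4962,-.0203,.041]),proj(c,[.5662,-.021,.036]))
```

```text
2.8 [0.3920381  0.20574783 0.19702175] [-0.86102283 -0.08966152  0.26075222  1.9254231   0.02360616  1.3019341
 -0.16166043] 0.04692260549909411
[[-0.431  0.902  0.001]
 [ 0.902  0.431  0.001]
 [ 0.     0.001 -1.   ]]
[[ 0.902 -0.409 -0.136  0.357]
 [ 0.431  0.857  0.283  0.278]
 [ 0.001 -0.314  0.949  0.374]
 [ 0.     0.     0.     1.   ]]
leaf_top_grip 0.92 [0.49382277 0.04250413 0.03227726]
leaf_lower_grip 0.56 [0.49302836 0.05228515 0.03325219]
[323.11079429 431.98583535] [381.72699022 451.02148636]
```

View pics/wr1.png

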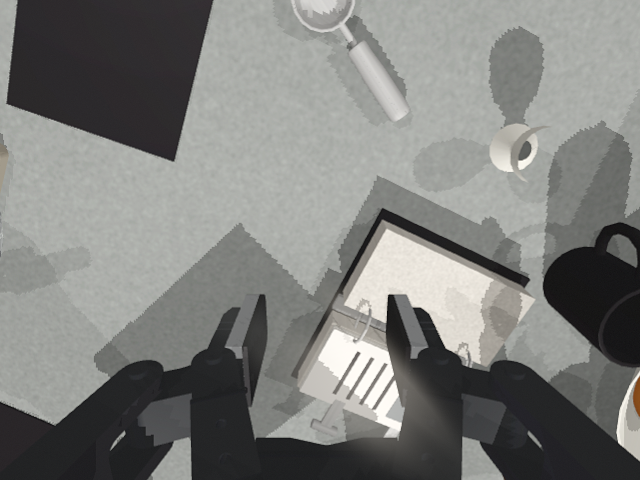

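The wrist view shows the leaf's bar at (323,427), where the fit predicted it. I'll continue the approach.

Request:
servo_tool(
  steps=[
    {"fingers":0.1,"travel":[0.35,-0.758,0],"turn":[0,0,-0.96]},
    {"fingers":0.1,"travel":[0.35,-0.758,0],"turn":[0,0,-0.96]},
    {"fingers":0.1,"travel":[0.35,-0.758,-0.2],"turn":[0,0,-0.96]},
    {"fingers":0.1,"travel":[0.35,-0.758,-0.2],"turn":[0,0,-0.96]},
    {"fingers":0.1,"travel":[0.35,-0.758,-0.4],"turn":[0,0,-0.96]},
    {"fingers":0.1,"travel":[0.35,-0.758,-0.4],"turn":[0,0,-0.96]},
    {"fingers":0.1,"travel":[0,0,-0.5],"turn":[0,0,0]},
    {"fingers":0.1,"travel":[0,0,0],"turn":[0,0,0]},
  ],
)

```text
time: 3.75
position: [0.4947, -0.02, 0.109]
tool_rot: [-0.001, 0.711, 0.703, -0.002]
ft_force: [-0.6, 0.9, 0.6]
width: 0.0466
gripper_force: 0.0
```

Run:
```python
from h import *
from scipy.spatial.transform import Rotation as R
s=read_state();q=s["tool_rot"];print(s["time"],s["position"],s["joints"],s["width"]);print(np.round(R.from_quat(np.roll(q,-1)).as_matrix(),3))
c=capture("wrist");save(c,"wr2")
print(proj(c,[.4962,-.0203,.036]),proj(c,[.5662,-.021,.0315]))
```

```text
3.75 [ 0.49473537 -0.0200128   0.10904611] [-0.57850366  0.12181424  0.56605292  1.93050164 -0.07143752  1.11409133
  0.00421638] 0.04659886645500613
[[ 0.012  1.    -0.005]
 [ 1.    -0.012 -0.001]
 [-0.001 -0.005 -1.   ]]
[329.45342431 228.36690715] [435.65490894 226.22544652]
```

View pics/wr2.png

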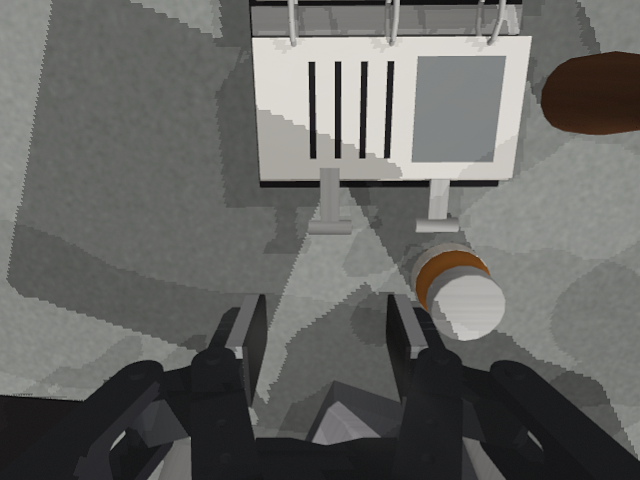

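The bar shows at (330,227) against a predicted (329,228), so I'll descend and grip.

Request:
servo_tool(
  newtons=30,
  steps=[
    {"fingers":0.1,"travel":[0.03,0,-0.38],"turn":[0,0,0]},
    {"fingers":0.1,"travel":[0,0,-0.4],"turn":[0,0,0]},
    {"fingers":0.1,"travel":[0,0,-0.4],"turn":[0,0,0]},
    {"fingers":0.1,"travel":[0,0,-0.4],"turn":[0,0,0]},
    {"fingers":0.1,"travel":[0,0,-0.3],"turn":[0,0,0]},
    {"fingers":-1,"travel":[0,0,0],"turn":[0,0,0]},
    {"fingers":-1,"travel":[0,0,0],"turn":[0,0,0]},
    {"fingers":-1,"travel":[0,0,0],"turn":[0,0,0]},
    {"fingers":-1,"travel":[0,0,0],"turn":[0,0,0]},
    {"fingers":-1,"travel":[0,0,0],"turn":[0,0,0]},
  ],
)

```text
time: 4.8
position: [0.4985, -0.0199, 0.0184]
tool_rot: [0.0, 0.711, 0.703, 0.001]
ft_force: [-0.3, -0.0, -0.8]
width: 0.0
gripper_force: 0.0
```

The fingers closed to 0, so they missed the bar. I'll look.

Run:
```python
from h import *
c=capture("wrist");save(c,"wr3");s=read_state();print(s["width"],s["position"],s["ft_force"])
print(proj(c,[.4962,-.0203,.036]),proj(c,s["position"]))
```

```text
-3.9638606278299275e-05 [ 0.4983375  -0.01993338  0.01823095] [ 0.45689373 -0.75971823 -0.10599696]
[321.7041674  292.80515607] [326.51542522 275.02367503]
```

View pics/wr3.png

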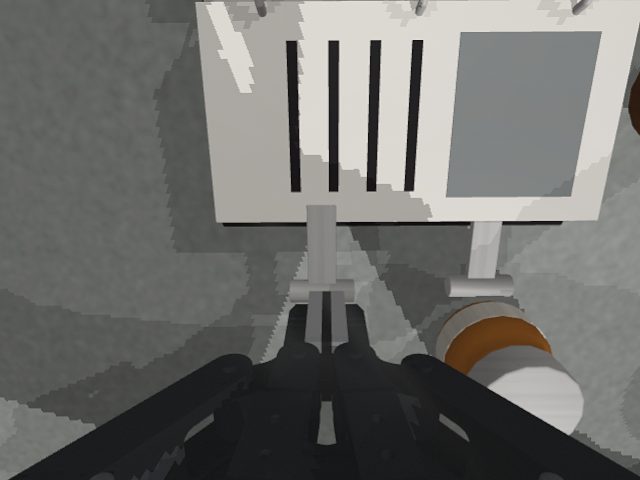

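Run:
```python
from h import *
from scipy.spatial.transform import Rotation as R
c=capture("wrist");s=read_state()
M=R.from_quat(np.roll(s["tool_rot"],-1)).as_matrix()
print(c["K"][0,0],np.round(M.T@(c["T"][:3,3]-s["position"]),4),np.round(M.T@c["T"][:3,:3],3))
for x in(-.011,0,.011):
  for z in (0,-.0187,-.04): print(x,z,np.round(proj(c,s["position"]+M@[x,0,z])),np.round(proj(c,s["position"]+M@[x,.011,z])))
print((np.linalg.inv(c["T"])@np.r_[s["position"],1]))
```

```text
403.9716690762071 [ 0.0806 -0.0002 -0.1767] [[-0.     0.949  0.314]
 [ 1.     0.     0.   ]
 [ 0.     0.314 -0.949]]
-0.011 0 [327. 296.] [349. 296.]
-0.011 -0.0187 [327. 315.] [351. 315.]
-0.011 -0.04 [327. 343.] [355. 343.]
0 0 [327. 275.] [350. 275.]
0 -0.0187 [327. 293.] [352. 293.]
0 -0.04 [327. 318.] [355. 318.]
0.011 0 [327. 254.] [350. 254.]
0.011 -0.0187 [327. 270.] [352. 270.]
0.011 -0.04 [327. 293.] [356. 293.]
[ 2.26643414e-04 -2.09437475e-02 -1.93105175e-01  1.00000000e+00]
```

The bar was at (322,290), but the shut fingertips show at row 292. With the width cue, that puts the real tips about 39 mm behind the reported TCP. The fingers therefore closed above the bar, so I'll open, go lower carefully and grip.

Request:
servo_tool(
  newtons=30,
  steps=[
    {"fingers":0.1,"travel":[-0.04,0,0.1],"turn":[0,0,0]},
    {"fingers":0.1,"travel":[0,0,0],"turn":[0,0,0]},
    {"fingers":0.1,"travel":[0,0,0],"turn":[0,0,0]},
    {"fingers":0.1,"travel":[0,0,0],"turn":[0,0,0]},
    {"fingers":0.1,"travel":[0,0,-0.2],"turn":[0,0,0]},
    {"fingers":0.1,"travel":[0,0,-0.2],"turn":[0,0,0]},
    {"fingers":0.1,"travel":[0,0,0],"turn":[0,0,0]},
  ],
)

```text
time: 5.6
position: [0.4946, -0.0202, 0.0009]
tool_rot: [-0.001, 0.711, 0.703, -0.001]
ft_force: [-0.9, -0.3, -0.2]
width: 0.0472
gripper_force: 0.0
```

Run:
```python
from h import *
c=capture("wrist");s=read_state();print(s["width"],s["position"],s["ft_force"])
cv2.imwrite("pics/wr4.png",c["image"][200:460,180:480,::-1].repeat(2,0).repeat(2,1))
```

```text
0.046900469112904845 [ 0.49508123 -0.0202819   0.00158832] [-0.24718904  0.22102243  0.16502204]
```

View pics/wr4.png

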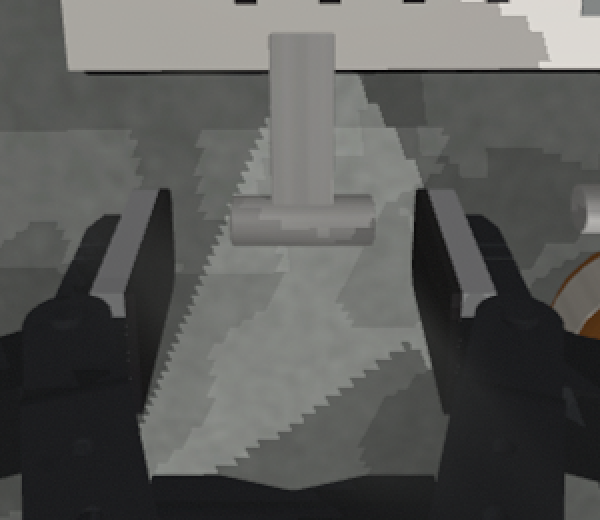

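The fingers straddle the bar with the tips level with it, and TCP z of about 0 brought no contact. That confirms the offset. I'll go 22 mm lower and close.

Request:
servo_tool(
  newtons=30,
  steps=[
    {"fingers":0.1,"travel":[0.02,0,-0.15],"turn":[0,0,0]},
    {"fingers":0.1,"travel":[0,0,-0.15],"turn":[0,0,0]},
    {"fingers":0.1,"travel":[0,0,-0.12],"turn":[0,0,0]},
    {"fingers":-1,"travel":[0,0,0],"turn":[0,0,0]},
    {"fingers":-1,"travel":[0,0,0],"turn":[0,0,0]},
    {"fingers":-1,"travel":[0,0,0],"turn":[0,0,0]},
    {"fingers":-1,"travel":[0,0,0],"turn":[0,0,0]},
  ],
)

```text
time: 6.35
position: [0.4967, -0.0202, -0.0182]
tool_rot: [-0.0, 0.711, 0.703, -0.0]
ft_force: [-2.1, 0.2, -0.3]
width: 0.0274
gripper_force: 29.5
```

Gripped at width 27 mm. I'll take the arc about the hinge (R 125 mm) in 6° steps.

Request:
servo_tool(
  steps=[
    {"fingers":-1,"travel":[0,0.014,0.261],"turn":[0,0,0]},
    {"fingers":-1,"travel":[0,0.041,0.259],"turn":[0,0,0]},
    {"fingers":-1,"travel":[0.001,0.068,0.253],"turn":[0,0,0]},
    {"fingers":-1,"travel":[0.001,0.094,0.244],"turn":[0,0,0]},
    {"fingers":-1,"travel":[0.001,0.119,0.233],"turn":[0,0,0]},
    {"fingers":-1,"travel":[0.002,0.143,0.22],"turn":[0,0,0]},
    {"fingers":-1,"travel":[0.002,0.165,0.203],"turn":[0,0,0]},
  ],
)

```text
time: 7.05
position: [0.497, 0.0126, 0.0663]
tool_rot: [-0.0, 0.711, 0.703, -0.0]
ft_force: [-3.8, 1.2, -2.6]
width: 0.0266
gripper_force: 29.7
```

Run:
```python
from h import *
s=read_state();print(s["width"],s["position"],s["ft_force"],s["gripper_force"])
c=capture("scene")
cv2.imwrite("pics/sc5.png",cv2.resize(c["image"][220:420,220:440,::-1],None,fx=2.7,fy=2.7))
```

```text
0.026597940424566594 [0.49695525 0.01261272 0.0662735 ] [-3.76203064  1.20372076 -2.56429222] 29.673379361629486
```

View pics/sc5.png

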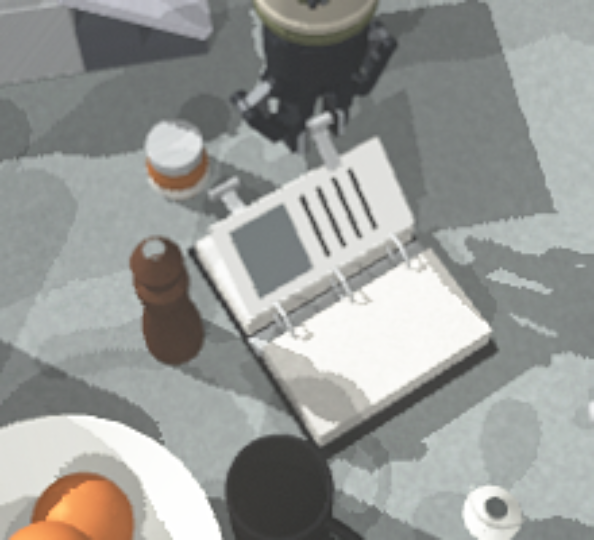

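The top leaf is rising in the gripper at (320,125) in the crop while the lower leaf's tab at (228,190) stays down. Forces are small, so I'll continue.

Request:
servo_tool(
  steps=[
    {"fingers":-1,"travel":[0.002,0.185,0.185],"turn":[0,0,0]},
    {"fingers":-1,"travel":[0.002,0.203,0.165],"turn":[0,0,0]},
    {"fingers":-1,"travel":[0.002,0.22,0.143],"turn":[0,0,0]},
    {"fingers":-1,"travel":[0.003,0.233,0.119],"turn":[0,0,0]},
    {"fingers":-1,"travel":[0.003,0.244,0.094],"turn":[0,0,0]},
    {"fingers":-1,"travel":[0.003,0.253,0.068],"turn":[0,0,0]},
    {"fingers":-1,"travel":[0.003,0.259,0.041],"turn":[0,0,0]},
    {"fingers":-1,"travel":[0.003,0.261,0.014],"turn":[0,0,0]},
  ],
)

```text
time: 7.9
position: [0.4975, 0.1063, 0.1074]
tool_rot: [-0.001, 0.711, 0.703, -0.0]
ft_force: [-6.1, -1.3, -2.2]
width: 0.0267
gripper_force: 30.0
```

Request:
servo_tool(
  steps=[
    {"fingers":-1,"travel":[0.003,0.261,-0.014],"turn":[0,0,0]},
    {"fingers":-1,"travel":[0.003,0.259,-0.041],"turn":[0,0,0]},
    {"fingers":-1,"travel":[0.003,0.253,-0.068],"turn":[0,0,0]},
    {"fingers":-1,"travel":[0.003,0.244,-0.094],"turn":[0,0,0]},
    {"fingers":-1,"travel":[0.003,0.233,-0.119],"turn":[0,0,0]},
    {"fingers":-1,"travel":[0.002,0.22,-0.143],"turn":[0,0,0]},
    {"fingers":-1,"travel":[0.002,0.203,-0.165],"turn":[0,0,0]},
    {"fingers":-1,"travel":[0.002,0.185,-0.185],"turn":[0,0,0]},
  ],
)

```text
time: 8.7
position: [0.4982, 0.2002, 0.0656]
tool_rot: [-0.001, 0.711, 0.703, -0.0]
ft_force: [-7.9, -0.5, 0.9]
width: 0.0267
gripper_force: 30.6
```

Request:
servo_tool(
  steps=[
    {"fingers":-1,"travel":[-0.005,0.165,-0.203],"turn":[0,0,0]},
    {"fingers":-1,"travel":[-0.005,0.143,-0.22],"turn":[0,0,0]},
    {"fingers":-1,"travel":[-0.005,0.119,-0.233],"turn":[0,0,0]},
    {"fingers":-1,"travel":[-0.005,0.094,-0.244],"turn":[0,0,0]},
    {"fingers":-1,"travel":[-0.005,0.068,-0.253],"turn":[0,0,0]},
    {"fingers":-1,"travel":[-0.005,0.041,-0.259],"turn":[0,0,0]},
    {"fingers":-1,"travel":[-0.005,0.014,-0.261],"turn":[0,0,0]},
    {"fingers":-1,"travel":[0,0,0],"turn":[0,0,0]},
    {"fingers":-1,"travel":[0,0,0],"turn":[0,0,0]},
  ],
)

```text
time: 9.6
position: [0.4983, 0.2317, -0.0183]
tool_rot: [-0.0, 0.711, 0.703, 0.001]
ft_force: [-1.8, 6.5, 1.5]
width: 0.0269
gripper_force: 31.1
```

Request:
servo_tool(
  steps=[
    {"fingers":-1,"travel":[0,-0.03,-0.02],"turn":[0,0,0]},
    {"fingers":-1,"travel":[0,0,0],"turn":[0,0,0]},
    {"fingers":0.1,"travel":[0,0,0],"turn":[0,0,0]},
    {"fingers":0.1,"travel":[0,0,0],"turn":[0,0,0]},
    {"fingers":0.1,"travel":[0,0,0],"turn":[0,0,0]},
    {"fingers":0.1,"travel":[0,0,0.3],"turn":[0,0,0]},
    {"fingers":0.1,"travel":[0,0,0.6],"turn":[0,0,0]},
    {"fingers":0.1,"travel":[0,0,0.8],"turn":[0,0,0]},
    {"fingers":0.1,"travel":[0,0,0.8],"turn":[0,0,0]},
    {"fingers":0.1,"travel":[0,0,0.8],"turn":[0,0,0]},
  ],
)

```text
time: 10.6
position: [0.4978, 0.228, 0.1485]
tool_rot: [0.0, 0.712, 0.703, 0.0]
ft_force: [0.9, 0.9, 0.5]
width: 0.0473
gripper_force: 0.0
```

Run:
```python
from h import *
s=read_state();print(s["time"],s["width"],s["position"],s["ft_force"],s["joints"])
c=capture("scene");a=cv2.resize(c["image"][150:430,210:440,::-1],None,fx=2.1,fy=2.1)
cv2.imwrite("pics/sc6.png",a)
```

```text
10.6 0.04727776742647154 [0.49784225 0.22796515 0.14853624] [0.87118676 0.92085588 0.52436162] [-0.88269734  0.19596498  0.41899268  1.7552191  -0.08464229  1.2071564
 -0.45353932]
```

View pics/sc6.png

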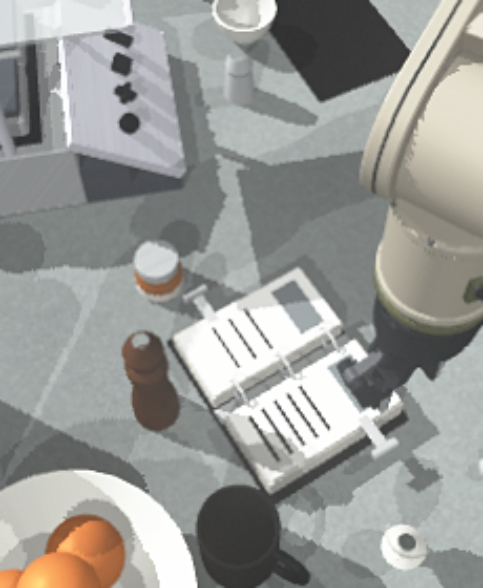

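The leaf lies turned over with its tab at (375,430) in the crop, and the lower leaf is still down at (195,300). Next I'll work out the tilted pose for the keys.

```bash
cat > k.py <<'E'
from h import *
from scipy.spatial.transform import Rotation as R
yaw=-.3891; Wm=R.from_euler("z",yaw).as_matrix()
n=Wm@[-.5736,0,.8192]; t=Wm@[.8192,0,.5736]; wy=Wm@[0,1,0]
Rt=np.column_stack([wy,t,-n])
keys=dict(round=[.5291,-.2257,.0898],square=[.4942,-.3108,.0898],bar=[.4767,-.3534,.0898])
def rel():
    s=read_state();M=R.from_quat(np.roll(s["tool_rot"],-1)).as_matrix()
    rv=R.from_matrix(Rt@M.T).as_rotvec()
    print("t",round(float(s["time"]),2),"pos",np.round(s["position"],4),"turn left (units .08)",np.round(rv/.08,2),"F.n",round(float(s["ft_force"]@n),2),"j",np.round(s["joints"],2))
    for k,p in keys.items():
        d=s["position"]-p; print(k,"along n,t,y mm",np.round([d@n*1e3,d@t*1e3,d@wy*1e3],1))
    return s
if __name__=="__main__":
    s=rel(); print("n",n,"t",t,"y",wy)
    tgt=np.array(keys["round"])+n*.06   # reported TCP 60 mm off: tip ~95
    print("travel units",np.round((tgt-s["position"])/.05,2))
E
python3 k.py
```

```text
t 10.65 pos [0.5009 0.2294 0.1554] turn left (units .08) [-1.58 -7.41 -4.58] F.n 3.47 j [-0.88  0.19  0.42  1.75 -0.08  1.21 -0.45]
round along n,t,y mm [ 167.7 -125.2  410.4]
square along n,t,y mm [ 167.7 -125.2  502.3]
bar along n,t,y mm [ 167.7 -125.2  548.4]
n [-0.53072389  0.21759851  0.8192    ] t [ 0.7579655  -0.31076831  0.5736    ] y [0.37935584 0.92525085 0.        ]
travel units [-0.07 -8.84 -0.33]
```

Request:
servo_tool(
  steps=[
    {"fingers":-1,"travel":[0,-0.6,0.2],"turn":[-0.13,-0.618,-0.382]},
    {"fingers":-1,"travel":[0,-0.75,0.2],"turn":[-0.13,-0.618,-0.382]},
    {"fingers":-1,"travel":[0,-0.75,0.2],"turn":[-0.13,-0.618,-0.382]},
    {"fingers":-1,"travel":[0,-0.75,0],"turn":[-0.13,-0.618,-0.382]},
    {"fingers":-1,"travel":[0,-0.75,0],"turn":[-0.13,-0.618,-0.382]},
    {"fingers":-1,"travel":[0,-0.75,0],"turn":[-0.13,-0.618,-0.382]},
    {"fingers":-1,"travel":[0,-0.75,0],"turn":[-0.13,-0.618,-0.382]},
    {"fingers":-1,"travel":[0,-0.75,0],"turn":[-0.13,-0.618,-0.382]},
  ],
)

```text
time: 11.45
position: [0.4976, -0.0658, 0.1765]
tool_rot: [0.168, 0.777, 0.596, 0.112]
ft_force: [0.0, -0.6, 1.0]
width: -0.0001
gripper_force: 0.0
```

```bash
python3 k.py
```

```text
t 11.45 pos [ 0.4976 -0.0658  0.1765] turn left (units .08) [-0.52 -2.54 -1.48] F.n 0.66 j [-0.69 -0.33  0.52  2.19  0.45  0.92 -0.64]
round along n,t,y mm [122.5 -23.8 136. ]
square along n,t,y mm [122.5 -23.8 228. ]
bar along n,t,y mm [122.5 -23.8 274.1]
n [-0.53072389  0.21759851  0.8192    ] t [ 0.7579655  -0.31076831  0.5736    ] y [0.37935584 0.92525085 0.        ]
travel units [-0.01 -2.94 -0.75]
```

Request:
servo_tool(
  steps=[
    {"fingers":-1,"travel":[0.1,-0.62,-0.1],"turn":[-0.1,-0.5,-0.3]},
    {"fingers":-1,"travel":[0.1,-0.62,-0.2],"turn":[-0.1,-0.5,-0.3]},
    {"fingers":-1,"travel":[0.1,-0.62,-0.3],"turn":[-0.1,-0.5,-0.3]},
    {"fingers":-1,"travel":[0.1,-0.62,-0.4],"turn":[-0.1,-0.5,-0.3]},
    {"fingers":-1,"travel":[0.01,-0.62,-0.41],"turn":[-0.1,-0.5,-0.28]},
    {"fingers":-1,"travel":[0,0,0],"turn":[0,0,0]},
    {"fingers":-1,"travel":[0,0,0],"turn":[0,0,0]},
  ],
)

```text
time: 12.15
position: [0.5177, -0.2196, 0.1052]
tool_rot: [0.247, 0.793, 0.532, 0.165]
ft_force: [0.2, 0.5, -0.1]
width: -0.0002
gripper_force: 0.0
```

Run:
```python
from k import *
s=rel()
c=capture("wrist");save(c,"wk")
g=c["image"].astype(int)
for k,p in keys.items(): print(k,np.round(proj(c,np.array(p))))
# dark blobs
m=(g.max(2)<60).astype(np.uint8); N,l,st,ce=cv2.connectedComponentsWithStats(m)
for i in range(1,N):
    if st[i,4]>80: print(st[i],np.round(ce[i]))
```

```text
t 12.15 pos [ 0.5177 -0.2196  0.1052] turn left (units .08) [-0.02 -0.09  0.  ] F.n -0.07 j [-0.55 -0.24  0.78  2.35  0.61  0.42 -0.61]
round along n,t,y mm [20.  -1.7  1.3]
square along n,t,y mm [20.  -1.7 93.3]
bar along n,t,y mm [ 20.   -1.6 139.3]
round [331. 261.]
square [330. 403.]
bar [330. 462.]
[   10   184   630   296 45525] [337. 421.]
[ 305  237   43   45 1236] [328. 257.]
[605 254  35  31 810] [623. 268.]
[290 305  17  20 215] [300. 314.]
[322 311   9  34 215] [326. 329.]
[575 383  34  33 665] [591. 398.]
```

The round key shows at (328,257) against a predicted (331,261), which is good. I'll approach along the normal.

Request:
servo_tool(
  steps=[
    {"fingers":-1,"travel":[0.106,-0.044,-0.164],"turn":[0,0,0]},
    {"fingers":-1,"travel":[0.106,-0.044,-0.164],"turn":[0,0,0]},
    {"fingers":-1,"travel":[0.106,-0.044,-0.164],"turn":[0,0,0]},
    {"fingers":-1,"travel":[0.106,-0.044,-0.164],"turn":[0,0,0]},
    {"fingers":-1,"travel":[0.053,-0.022,-0.082],"turn":[0,0,0]},
    {"fingers":-1,"travel":[0,0,0],"turn":[0,0,0]},
  ],
)

```text
time: 12.8
position: [0.5432, -0.2276, 0.0689]
tool_rot: [0.247, 0.792, 0.534, 0.166]
ft_force: [-0.0, -1.4, 1.0]
width: 0.0002
gripper_force: 0.0
```

Request:
servo_tool(
  steps=[
    {"fingers":-1,"travel":[0.032,-0.013,-0.049],"turn":[0,0,0]},
    {"fingers":-1,"travel":[0,0,0],"turn":[0,0,0]},
  ],
)

```text
time: 13.0
position: [0.5444, -0.2285, 0.0665]
tool_rot: [0.247, 0.792, 0.533, 0.166]
ft_force: [-0.1, 0.3, 0.1]
width: -0.0
gripper_force: 0.0
```

Request:
servo_tool(
  steps=[
    {"fingers":-1,"travel":[0.032,-0.013,-0.049],"turn":[0,0,0]},
    {"fingers":-1,"travel":[0,0,0],"turn":[0,0,0]},
  ],
)

```text
time: 13.2
position: [0.5457, -0.2295, 0.0638]
tool_rot: [0.247, 0.792, 0.533, 0.166]
ft_force: [-0.3, -0.4, 0.6]
width: -0.0001
gripper_force: 0.0
```

```bash
python3 -c "
from k import *
rel()"
```

```text
t 13.2 pos [ 0.5457 -0.2295  0.0638] turn left (units .08) [-0.02 -0.08 -0.03] F.n 0.59 j [-0.73 -0.02  1.03  2.32  0.26  0.23 -0.31]
round along n,t,y mm [-30.9  -1.2   2.8]
square along n,t,y mm [-30.9  -1.2  94.7]
bar along n,t,y mm [-30.9  -1.1 140.8]
```

Request:
servo_tool(
  steps=[
    {"fingers":-1,"travel":[0.032,-0.013,-0.049],"turn":[0,0,0]},
    {"fingers":-1,"travel":[0,0,0],"turn":[0,0,0]},
  ],
)

```text
time: 13.4
position: [0.5472, -0.2304, 0.0613]
tool_rot: [0.247, 0.792, 0.533, 0.166]
ft_force: [-0.5, 2.1, 1.6]
width: 0.0001
gripper_force: 0.9
```

Request:
servo_tool(
  steps=[
    {"fingers":-1,"travel":[0.032,-0.013,-0.049],"turn":[0,0,0]},
    {"fingers":-1,"travel":[0,0,0],"turn":[0,0,0]},
  ],
)

```text
time: 13.6
position: [0.5487, -0.2312, 0.0588]
tool_rot: [0.247, 0.792, 0.533, 0.166]
ft_force: [-1.8, 2.7, 3.4]
width: -0.0001
gripper_force: 1.8
```

Request:
servo_tool(
  steps=[
    {"fingers":-1,"travel":[0.032,-0.013,-0.049],"turn":[0,0,0]},
    {"fingers":-1,"travel":[0,0,0],"turn":[0,0,0]},
  ],
)

```text
time: 13.8
position: [0.5501, -0.232, 0.0565]
tool_rot: [0.247, 0.792, 0.533, 0.166]
ft_force: [-22.3, 10.0, 29.5]
width: -0.0004
gripper_force: 19.1
```

```bash
python3 -c "
from k import *
rel()"
```

```text
t 13.8 pos [ 0.5501 -0.232   0.0565] turn left (units .08) [-0.02 -0.08 -0.02] F.n 38.23 j [-0.71  0.04  1.03  2.32  0.03  0.2  -0.1 ]
round along n,t,y mm [-39.8  -1.2   2.1]
square along n,t,y mm [-39.8  -1.2  94.1]
bar along n,t,y mm [-39.8  -1.2 140.2]
```

The round key is fully down (38 N after about 6 mm of travel). I'll back off and go to the square key.

Request:
servo_tool(
  steps=[
    {"fingers":-1,"travel":[-0.106,0.044,0.164],"turn":[0,0,0]},
    {"fingers":-1,"travel":[-0.106,0.044,0.164],"turn":[0,0,0]},
    {"fingers":-1,"travel":[-0.106,0.044,0.164],"turn":[0,0,0]},
    {"fingers":-1,"travel":[-0.143,-0.348,0],"turn":[0,0,0]},
    {"fingers":-1,"travel":[-0.143,-0.348,0],"turn":[0,0,0]},
    {"fingers":-1,"travel":[-0.143,-0.348,0],"turn":[0,0,0]},
    {"fingers":-1,"travel":[-0.143,-0.348,0],"turn":[0,0,0]},
    {"fingers":-1,"travel":[-0.143,-0.348,0],"turn":[0,0,0]},
    {"fingers":-1,"travel":[0,0,0],"turn":[0,0,0]},
  ],
)

```text
time: 14.7
position: [0.4985, -0.3145, 0.0796]
tool_rot: [0.247, 0.793, 0.531, 0.166]
ft_force: [-0.3, 0.0, 0.5]
width: -0.0002
gripper_force: 0.0
```

```bash
python3 -c "
from k import *
rel()"
```

```text
t 14.7 pos [ 0.4985 -0.3145  0.0796] turn left (units .08) [-0.03 -0.07  0.01] F.n 0.56 j [-0.81 -0.26  1.31  2.31  0.48  0.33 -0.24]
round along n,t,y mm [-11.5  -1.4 -93.8]
square along n,t,y mm [-11.5  -1.4  -1.8]
bar along n,t,y mm [-11.5  -1.4  44.2]
```

Joint 3 stands at 1.31, close to its 1.34 limit. I'll untwist the arm before the next key: back out, swing left retracted, extend, then swing back.

Request:
servo_tool(
  steps=[
    {"fingers":-1,"travel":[-0.1,0.2,0.16],"turn":[0,0,0]},
    {"fingers":-1,"travel":[0.04,0.39,0.164],"turn":[0,0,0]},
    {"fingers":-1,"travel":[0.04,0.39,0.164],"turn":[0,0,0]},
    {"fingers":-1,"travel":[0.04,0.5,0.3],"turn":[0.1,0.5,0]},
    {"fingers":-1,"travel":[0,0.6,0.3],"turn":[0.1,0.5,0]},
    {"fingers":-1,"travel":[-0.1,0.7,0.3],"turn":[0.2,0.6,0.2]},
    {"fingers":-1,"travel":[-0.1,0.7,0.3],"turn":[0.2,0.6,0.2]},
    {"fingers":-1,"travel":[-0.1,0.7,0.3],"turn":[0.2,0.6,0.2]},
    {"fingers":-1,"travel":[-0.1,0.7,0.3],"turn":[0.2,0.6,0.2]},
  ],
)

```text
time: 15.6
position: [0.48, -0.0673, 0.195]
tool_rot: [0.137, 0.799, 0.58, 0.084]
ft_force: [0.9, 0.0, 0.1]
width: 0.0001
gripper_force: 0.0
```

```bash
python3 -c "
from k import *
s=rel();print(s['tool_rot'])"
```

```text
t 15.6 pos [ 0.48   -0.0673  0.195 ] turn left (units .08) [-0.97 -3.5  -0.84] F.n -0.39 j [-0.67 -0.32  0.51  2.12  0.37  1.05 -0.62]
round along n,t,y mm [146.7 -26.1 127.9]
square along n,t,y mm [146.7 -26.1 219.9]
bar along n,t,y mm [146.7 -26.1 266. ]
[0.13675563 0.79854548 0.58011914 0.0841713 ]
```

Request:
servo_tool(
  steps=[
    {"fingers":-1,"travel":[-0.2,0.8,0.3],"turn":[0.19,0.46,0]},
    {"fingers":-1,"travel":[-0.2,0.8,0.3],"turn":[0.19,0.46,0]},
    {"fingers":-1,"travel":[-0.3,0.8,0.3],"turn":[0.19,0.46,0]},
    {"fingers":-1,"travel":[-0.3,0.8,0.3],"turn":[0.19,0.46,0]},
    {"fingers":-1,"travel":[-0.3,0.8,0.3],"turn":[0.19,0.46,0]},
    {"fingers":-1,"travel":[-0.3,0.8,0.2],"turn":[0.19,0.46,0]},
    {"fingers":-1,"travel":[-0.3,0.8,0],"turn":[0.19,0.46,0]},
    {"fingers":-1,"travel":[-0.3,0.8,0],"turn":[0.19,0.46,0]},
  ],
)

```text
time: 16.4
position: [0.3698, 0.2528, 0.2791]
tool_rot: [0.002, 0.81, 0.587, 0.002]
ft_force: [0.2, 0.2, 0.6]
width: -0.0003
gripper_force: 0.0
```

```bash
python3 -c "
from k import *
s=rel();print(s['tool_rot'])"
```

```text
t 16.4 pos [0.3698 0.2528 0.2791] turn left (units .08) [-2.61 -7.1  -0.88] F.n 0.43 j [-0.91 -0.11  0.19  1.77  0.03  1.47 -1.04]
round along n,t,y mm [ 343.7 -160.8  382.3]
square along n,t,y mm [ 343.7 -160.8  474.2]
bar along n,t,y mm [ 343.7 -160.8  520.3]
[0.00224679 0.80958702 0.58699323 0.00166201]
```

Request:
servo_tool(
  steps=[
    {"fingers":-1,"travel":[0.8,0,0.1],"turn":[0,0,0]},
    {"fingers":-1,"travel":[0.9,0,0.1],"turn":[0,0,0]},
    {"fingers":-1,"travel":[0.9,0,0.1],"turn":[0,0,0]},
    {"fingers":-1,"travel":[0.9,0,0.1],"turn":[0,0,0]},
    {"fingers":-1,"travel":[0.9,0,0],"turn":[0,0,0]},
    {"fingers":-1,"travel":[0.9,0,0],"turn":[0,0,0]},
    {"fingers":-1,"travel":[0.6,-0.5,0],"turn":[0,0,0]},
    {"fingers":-1,"travel":[0.2,-0.8,0],"turn":[0,0,0]},
    {"fingers":-1,"travel":[0.1,-0.9,0],"turn":[0,0,0]},
    {"fingers":-1,"travel":[0.1,-0.9,0],"turn":[0,0,0]},
  ],
)

```text
time: 17.4
position: [0.6853, 0.0947, 0.2977]
tool_rot: [0.002, 0.81, 0.587, 0.0]
ft_force: [0.4, -0.1, -0.8]
width: -0.0001
gripper_force: 0.0
```

Request:
servo_tool(
  steps=[
    {"fingers":-1,"travel":[0,-0.9,0],"turn":[0,0,0]},
    {"fingers":-1,"travel":[0,-0.9,0],"turn":[0,0,0]},
    {"fingers":-1,"travel":[0,-0.9,0],"turn":[0,0,0]},
    {"fingers":-1,"travel":[0,-0.9,0],"turn":[0,0,0]},
  ],
)

```text
time: 17.8
position: [0.6847, -0.0853, 0.2983]
tool_rot: [0.001, 0.81, 0.587, 0.001]
ft_force: [-0.2, 0.7, -0.1]
width: -0.0001
gripper_force: 0.0
```

```bash
python3 -c "
from k import *
s=rel();print(s['tool_rot'])"
```

```text
t 17.8 pos [ 0.6847 -0.0853  0.2983] turn left (units .08) [-2.62 -7.13 -0.87] F.n 0.19 j [-0.23  0.48  0.46  1.11 -0.21  1.6  -0.14]
round along n,t,y mm [118.8 193.9 189. ]
square along n,t,y mm [118.8 193.9 280.9]
bar along n,t,y mm [118.8 194.  327. ]
[1.47326858e-03 8.09792655e-01 5.86714050e-01 5.55907890e-04]
```

Request:
servo_tool(
  steps=[
    {"fingers":-1,"travel":[0,-0.6,0.6],"turn":[0,0,0]},
    {"fingers":-1,"travel":[0,-0.9,0.4],"turn":[0,0,0]},
    {"fingers":-1,"travel":[-0.1,-0.9,0],"turn":[0,0,0]},
    {"fingers":-1,"travel":[-0.2,-0.9,0],"turn":[0,0,0]},
    {"fingers":-1,"travel":[-0.3,-0.9,0],"turn":[0,0,0]},
    {"fingers":-1,"travel":[-0.4,-0.9,0],"turn":[0,0,0]},
    {"fingers":-1,"travel":[-0.5,-0.8,0],"turn":[0,0,0]},
  ],
)

```text
time: 18.5
position: [0.6091, -0.3805, 0.3474]
tool_rot: [0.0, 0.81, 0.586, 0.0]
ft_force: [0.1, -1.1, -0.2]
width: -0.0002
gripper_force: 0.0
```

```bash
python3 -c "
from k import *
s=rel()"
```

```text
t 18.5 pos [ 0.6091 -0.3805  0.3474] turn left (units .08) [-2.64 -7.16 -0.86] F.n -0.44 j [ 0.23  0.58  0.53  0.88 -0.28  1.74  0.31]
round along n,t,y mm [ 134.9  256.5 -112.8]
square along n,t,y mm [134.9 256.5 -20.9]
bar along n,t,y mm [134.9 256.5  25.2]
```

Request:
servo_tool(
  steps=[
    {"fingers":-1,"travel":[-0.84,0.52,0],"turn":[0,0,0]},
    {"fingers":-1,"travel":[-0.84,0.52,0],"turn":[0,0,0]},
    {"fingers":-1,"travel":[-0.84,0.52,0],"turn":[0,0,0]},
    {"fingers":-1,"travel":[-0.84,0.52,0],"turn":[0,0,0]},
    {"fingers":-1,"travel":[-0.84,0.52,0],"turn":[-0.22,-0.6,-0.07]},
    {"fingers":-1,"travel":[0,0,-0.2],"turn":[-0.22,-0.6,-0.07]},
    {"fingers":-1,"travel":[0,0,-0.2],"turn":[-0.22,-0.6,-0.07]},
    {"fingers":-1,"travel":[0,0,-0.2],"turn":[-0.22,-0.6,-0.07]},
    {"fingers":-1,"travel":[0,0,-0.2],"turn":[-0.22,-0.6,-0.07]},
    {"fingers":-1,"travel":[0,0,-0.2],"turn":[-0.22,-0.6,-0.07]},
  ],
)

```text
time: 19.5
position: [0.4062, -0.2524, 0.2991]
tool_rot: [0.126, 0.81, 0.567, 0.084]
ft_force: [0.6, -0.2, 0.3]
width: -0.0
gripper_force: 0.0
```

```bash
python3 -c "
from k import *
s=rel()"
```

```text
t 19.5 pos [ 0.4062 -0.2524  0.2991] turn left (units .08) [-1.31 -3.6  -0.47] F.n -0.17 j [-0.05 -0.35  0.41  1.93  0.15  1.23 -0.02]
round along n,t,y mm [230.9  35.3 -71.3]
square along n,t,y mm [230.9  35.3  20.7]
bar along n,t,y mm [230.9  35.3  66.7]
```

Request:
servo_tool(
  steps=[
    {"fingers":-1,"travel":[0,0,-0.6],"turn":[-0.164,-0.45,-0.06]},
    {"fingers":-1,"travel":[0,0,-0.6],"turn":[-0.164,-0.45,-0.06]},
    {"fingers":-1,"travel":[0.1,-0.1,-0.4],"turn":[-0.164,-0.45,-0.06]},
    {"fingers":-1,"travel":[0.2,-0.15,-0.4],"turn":[-0.164,-0.45,-0.06]},
    {"fingers":-1,"travel":[0.24,-0.18,-0.41],"turn":[-0.164,-0.45,-0.06]},
    {"fingers":-1,"travel":[0.24,-0.18,-0.41],"turn":[-0.164,-0.45,-0.06]},
    {"fingers":-1,"travel":[0,0,0],"turn":[-0.164,-0.45,-0.06]},
    {"fingers":-1,"travel":[0,0,0],"turn":[-0.164,-0.45,-0.05]},
  ],
)

```text
time: 20.3
position: [0.4452, -0.2823, 0.1574]
tool_rot: [0.249, 0.792, 0.532, 0.167]
ft_force: [-0.1, 0.3, 0.7]
width: -0.0
gripper_force: 0.0
```

```bash
python3 -c "
from k import *
s=rel()"
```

```text
t 20.3 pos [ 0.4452 -0.2823  0.1574] turn left (units .08) [-0.01 -0.03 -0.03] F.n 0.71 j [-0.01 -0.37  0.47  2.34  0.21  0.53 -0.05]
round along n,t,y mm [ 87.6  -7.2 -84.2]
square along n,t,y mm [87.6 -7.2  7.8]
bar along n,t,y mm [87.6 -7.2 53.8]
```

Request:
servo_tool(
  steps=[
    {"fingers":-1,"travel":[0.18,-0.102,-0.253],"turn":[0,0,0]},
    {"fingers":-1,"travel":[0.18,-0.102,-0.253],"turn":[0,0,0]},
    {"fingers":-1,"travel":[0.18,-0.102,-0.253],"turn":[0,0,0]},
    {"fingers":-1,"travel":[0.18,-0.102,-0.253],"turn":[0,0,0]},
    {"fingers":-1,"travel":[0.18,-0.102,-0.253],"turn":[0,0,0]},
    {"fingers":-1,"travel":[0.18,-0.102,-0.253],"turn":[0,0,0]},
    {"fingers":-1,"travel":[0,0,0],"turn":[0,0,0]},
  ],
)

```text
time: 21.0
position: [0.4996, -0.3124, 0.081]
tool_rot: [0.247, 0.792, 0.533, 0.167]
ft_force: [-0.8, -0.1, 0.3]
width: -0.0001
gripper_force: 0.0
```

```bash
python3 -c "
from k import *
s=rel()"
```

```text
t 21.0 pos [ 0.4996 -0.3124  0.081 ] turn left (units .08) [-0.03 -0.05 -0.04] F.n 0.67 j [-0.3  -0.05  0.84  2.3  -0.21  0.28  0.35]
round along n,t,y mm [-10.4  -0.4 -91.4]
square along n,t,y mm [-10.4  -0.4   0.6]
bar along n,t,y mm [-10.4  -0.4  46.7]
```

Request:
servo_tool(
  steps=[
    {"fingers":-1,"travel":[0.106,-0.044,-0.164],"turn":[0,0,0]},
    {"fingers":-1,"travel":[0.106,-0.044,-0.164],"turn":[0,0,0]},
    {"fingers":-1,"travel":[0.053,-0.022,-0.082],"turn":[0,0,0]},
    {"fingers":-1,"travel":[0.022,-0.009,-0.033],"turn":[0,0,0]},
    {"fingers":-1,"travel":[0,0,0],"turn":[0,0,0]},
  ],
)

```text
time: 21.5
position: [0.5139, -0.3181, 0.0602]
tool_rot: [0.247, 0.792, 0.533, 0.168]
ft_force: [-1.1, 2.2, 2.0]
width: 0.0001
gripper_force: 1.7
```

Request:
servo_tool(
  steps=[
    {"fingers":-1,"travel":[0.011,-0.004,-0.016],"turn":[0,0,0]},
    {"fingers":-1,"travel":[0,0,0],"turn":[0,0,0]},
  ],
)

```text
time: 21.7
position: [0.5144, -0.3185, 0.0595]
tool_rot: [0.248, 0.792, 0.533, 0.168]
ft_force: [-1.7, 3.5, 2.3]
width: -0.0002
gripper_force: 2.0
```

```bash
python3 -c "
from k import *
s=rel()"
```

```text
t 21.7 pos [ 0.5144 -0.3185  0.0595] turn left (units .08) [-0.05 -0.02 -0.04] F.n 3.58 j [-0.31  0.07  0.88  2.28 -0.65  0.26  0.75]
round along n,t,y mm [-37.2   0.3 -91.5]
square along n,t,y mm [-37.2   0.3   0.5]
bar along n,t,y mm [-37.3   0.3  46.5]
```

Request:
servo_tool(
  steps=[
    {"fingers":-1,"travel":[0.016,-0.007,-0.025],"turn":[0,0,0]},
    {"fingers":-1,"travel":[0.011,-0.004,-0.016],"turn":[0,0,0]},
    {"fingers":-1,"travel":[0,0,0],"turn":[0,0,0]},
  ],
)

```text
time: 22.0
position: [0.5156, -0.3193, 0.0576]
tool_rot: [0.247, 0.792, 0.532, 0.169]
ft_force: [-23.1, 14.7, 28.3]
width: 0.0003
gripper_force: 19.6
```

The square key is fully down. On to the bar key.

Request:
servo_tool(
  steps=[
    {"fingers":-1,"travel":[-0.106,0.044,0.164],"turn":[0,0,0]},
    {"fingers":-1,"travel":[-0.106,0.044,0.164],"turn":[0,0,0]},
    {"fingers":-1,"travel":[-0.09,0.037,0.139],"turn":[0,0,0]},
    {"fingers":-1,"travel":[-0.117,-0.284,0],"turn":[0,0,0]},
    {"fingers":-1,"travel":[-0.117,-0.284,0],"turn":[0,0,0]},
    {"fingers":-1,"travel":[-0.117,-0.284,0],"turn":[0,0,0]},
    {"fingers":-1,"travel":[0,0,0],"turn":[0,0,0]},
  ],
)

```text
time: 22.7
position: [0.4826, -0.3584, 0.0813]
tool_rot: [0.249, 0.792, 0.531, 0.168]
ft_force: [0.4, 0.6, 0.9]
width: 0.0001
gripper_force: 0.0
```

```bash
python3 -c "
from k import *
s=rel()"
```

```text
t 22.7 pos [ 0.4826 -0.3584  0.0813] turn left (units .08) [-0.02 -0.    0.  ] F.n 0.66 j [-0.46 -0.    1.15  2.27 -0.55  0.33  0.77]
round along n,t,y mm [ -11.1    1.2 -140.4]
square along n,t,y mm [-11.1   1.2 -48.4]
bar along n,t,y mm [-11.2   1.2  -2.4]
```

Request:
servo_tool(
  steps=[
    {"fingers":-1,"travel":[0.124,0,-0.164],"turn":[0,0,0]},
    {"fingers":-1,"travel":[0.106,-0.044,-0.164],"turn":[0,0,0]},
    {"fingers":-1,"travel":[0.053,-0.022,-0.082],"turn":[0,0,0]},
    {"fingers":-1,"travel":[0,0,0],"turn":[0,0,0]},
  ],
)

```text
time: 23.1
position: [0.4977, -0.3589, 0.0596]
tool_rot: [0.248, 0.792, 0.533, 0.168]
ft_force: [-0.5, 2.4, 3.6]
width: 0.0002
gripper_force: 1.8
```

```bash
python3 -c "
from k import *
s=rel()"
```

```text
t 23.1 pos [ 0.4977 -0.3589  0.0596] turn left (units .08) [-0.03 -0.03 -0.04] F.n 3.72 j [-0.37  0.15  1.07  2.26 -0.97  0.36  1.12]
round along n,t,y mm [ -37.     0.2 -135.1]
square along n,t,y mm [-37.    0.2 -43.2]
bar along n,t,y mm [-37.    0.3   2.9]
```

Request:
servo_tool(
  steps=[
    {"fingers":-1,"travel":[0.016,-0.007,-0.025],"turn":[0,0,0]},
    {"fingers":-1,"travel":[0.011,-0.004,-0.016],"turn":[0,0,0]},
    {"fingers":-1,"travel":[0,0,0],"turn":[0,0,0]},
  ],
)

```text
time: 23.4
position: [0.4986, -0.3596, 0.0582]
tool_rot: [0.248, 0.792, 0.532, 0.168]
ft_force: [-4.0, 3.7, 5.5]
width: 0.0
gripper_force: 3.9
```

Request:
servo_tool(
  steps=[
    {"fingers":-1,"travel":[0.008,-0.003,-0.012],"turn":[0,0,0]},
    {"fingers":-1,"travel":[0,0,0],"turn":[0,0,0]},
  ],
)

```text
time: 23.6
position: [0.4989, -0.3597, 0.0578]
tool_rot: [0.248, 0.792, 0.532, 0.169]
ft_force: [-12.1, 10.0, 17.0]
width: -0.0001
gripper_force: 11.3
```

Request:
servo_tool(
  steps=[
    {"fingers":-1,"travel":[-0.106,0.044,0.164],"turn":[0,0,0]},
    {"fingers":-1,"travel":[-0.106,0.044,0.164],"turn":[0,0,0]},
    {"fingers":-1,"travel":[-0.106,0.044,0.164],"turn":[0,0,0]},
    {"fingers":-1,"travel":[-0.106,0.044,0.164],"turn":[0,0,0]},
    {"fingers":-1,"travel":[0,0,0],"turn":[0,0,0]},
    {"fingers":-1,"travel":[0,0,0],"turn":[0,0,0]},
  ],
)

```text
time: 24.2
position: [0.4804, -0.3509, 0.0857]
tool_rot: [0.246, 0.792, 0.532, 0.169]
ft_force: [0.4, 1.1, 0.9]
width: -0.0001
gripper_force: 0.0
```

```bash
python3 -c "
from k import *
s=rel();c=capture('top')
for k in ['leaf_top_grip','leaf_lower_grip','jam_jar','egg_cup','salt_shaker','mug','sugar_bowl','pepper_mill']:
    print(k,[(round(x['score'],2),np.round(world(c,x['centre']),3).tolist()) for x in look_for(c,k)[:1]])"
```

```text
t 24.2 pos [ 0.4804 -0.3509  0.0857] turn left (units .08) [-0.09 -0.03 -0.05] F.n 0.75 j [-0.55 -0.08  1.21  2.28 -0.3   0.32  0.56]
round along n,t,y mm [  -4.8   -0.3 -134.3]
square along n,t,y mm [ -4.8  -0.3 -42.3]
bar along n,t,y mm [-4.8 -0.3  3.7]
leaf_top_grip [(0.88, [0.528, 0.159, 0.039])]
leaf_lower_grip [(0.9, [0.533, 0.052, 0.032])]
jam_jar [(0.87, [0.577, -0.067, 0.059])]
egg_cup [(0.73, [0.529, 0.308, 0.005])]
salt_shaker [(0.66, [0.357, -0.241, 0.048])]
mug [(0.55, [0.667, 0.236, 0.05])]
sugar_bowl []
pepper_mill [(0.92, [0.652, 0.059, 0.112])]
```

The top leaf has been turned over and the tableware hasn't moved. The gripper is about 28 mm clear of the keys, so I'll hand the job in.

```bash
python3 -c "
from workcell import *
print(finish_job())"
```

```text
the job is handed in; nothing more can be done
None
```

I turned the top menu leaf over and held it until it lay flat, with the lower leaf left down. I then pressed the round, square and bar keys fully in order, and handed the job in at about 24 s; no verdict came back, and the final check saw every tableware item in place except the sugar bowl (not detected) and the spoon (not rechecked).

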